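Lock the height stop with its jam nut

ROBOT

A 6-joint arm with a two-finger parallel gripper is mounted at the origin on a cart in front of the work surface, level with it; the furniture and walls round the work are solid. World frame = base frame: x ahead of the robot, y to its left, z up, the work surface at z = 0. Lengths are in m, angles in rad, forces in N, time in s.
With the tool pointing down it reaches from about 0.35 to 1 m from the base axis. Payload 7.1 kg.
Tool frame: the origin (TCP) lies midway between the tips of the shut fingers; the grasp point (between the pads) lies 19 mm behind it; z points along the fingers, y is the line along which they close (so a half turn about z gives the same grasp; the last joint's range is limited). The gripper opens to 85 mm and grips with 20 to 120 N. Pads are 22 mm wide; open, the fingers measure 114 mm over their backs; the gripper's body (76 mm by 85 mm) begins 54 mm behind the grasp point. The pads swing forward as they close: fully open they stand 13 mm farther back than shut.
Start: joints at [-1.146, 0.423, 1.63, -0, 1.089, -0.019], TCP at [0.268, -0.564, 0.231] pointing down, gripper open.
Joint ranges: [-3, 3], [-0.9, 2.11], [0.09, 2.58], [-1.31, 4.45], [0.11, 2.69], [-2.54, 2.54]. Speed limits (rad/s): [2.39, 2.39, 3.01, 3.14, 3.14, 3.14].

INTERFACE

Orientations are given as a rotation vector (axis times angle).
In Python, from bench import status, viewer, env, search_frame gives the robot as it stands.
- The arm moves only by the tool apply_moves, never from a script. Its argument "motion" is a list of rows, each a list of 5 numbers: the shift along the tool's x, y, z in mm, then the turn about the tool's z in rad, then the finger opening in mm, from 0 to 85.4. A call has 1 to 10 rows; each row shifts and turns the commanded pose from where the row before left it, along the tool's axes as they then stand; what a row does not reach is not made up. A row lasts 1/8 s, in which the tool goes at most 62.5 mm and 10.7 degrees, less where a joint would pass 70% of its speed; a pose out of reach is approached as far as the arm can. A call with a gripper value outside its range is refused whole. The fingers move at their own pace and stop on an object; "squeeze" is the grip in N (left out, the last holds). Time passes only in rows, so rows that do not move let the fingers close. It gives the time, the measured TCP pose, the force, the opening and the grip force at its end, in the units of the state.
- status.get_obs(): the state, without advancing time (a new reading comes with each control period).
- viewer.get_image(name): name is "scene" or "top" or "wrist"; returns a dict with "image" (400x640x3 uint8, red, green, blue), "intrinsics" (3x3 intrinsics, pixels), "dist_coeffs" ([k1, k2, p1, p2, k3] as OpenCV has them; the pictures are not rectified), "origin" and "attitude" of the camera in the world. Camera axes: x right, y up, looking along -z (the intrinsics and any distortion apply to the point x, -y, -z); pixel columns grow to the right and rows downward; lengths in m; the calibration is good to about 2 mm. A picture is of the moment at which its call begins. There is no depth.
- env.job_done(): hands the job in; it is judged then, once.
Trained networks look in the newest picture that a camera, given by its name, has taken for a name from the list of things; names that differ only in an ending like _2 or _b are one class to them, and where a whole thing is asked for, a point or a joint stands for the part that bears it (a point fixed in the world has none). Each returns a list of dicts, best first, with "confidence" (0 to 1); they miss things now and then, are a little off and sometimes report something else, mostly with a low value. They report only what shows in the picture. A call takes as long as a camera call.
- search_frame(camera, query): "xy" ([column, row] in pixels, amid what is visible of it).
The state is a dict: "time": time; "joint_positions": joint angles; "joint_velocities": joint speeds; "tau": joint torques, N m; "tool_pos": TCP position; "orientation": TCP orientation; "force": force on the tool from outside, world axes, zero at the start; "wrist_torque": the same for the moment, N m; "width": opening from 0.0 (shut) to 1.0 (fully open); "grasp_force": force on a finger pad.
Only numpy, scipy, OpenCV 4.12 (cv2) and the standard library are available. Lean on these libraries where they do the work, as an engineer would, in place of code of your own. Each camera call takes 0.05 s, during which the arm holds its last target. There are 200 camera calls.

TASK

Lock the setting of the height stop: slide the big open-ended spanner fully home onto the square lower nut, flat on the base plate, with its handle on the inner side of the steel post so that the post will stop it turning clockwise, and let go of it. Then turn the hexagonal jam nut clockwise with the gripper until it is seated, and tighten it to about 0.5 N m for a moment (the spanner then leans on the post with about 4 N; never force it past 7 N), without the lower nut losing its setting. Let go, leave the spanner on the nut and leave everything else on the bench alone.

Things in the scene. Friction and masses are not known exactly. Their poses are not given: they have to be found in the camera images.
- stop_base: fixed aluminium base plate, 92 (x) x 200 (y) x 14 mm. Origin on the axis of its upright 20 mm threaded stud, at the plate's underside; the plate reaches 52 mm to +y, 148 mm to -y of the stud. On the stud, from the plate up: square lower nut, 2 mm spring lock washer, hexagonal jam nut; the stud ends 78 mm above the bench.
- stop_post: steel post 12 mm across, 20 mm high, fixed on the plate 125 mm to -y and 16.5 mm to -x of the stud. Origin at its foot, on the plate's top. With the big spanner on the lower nut and its handle along the plate's -y, the handle lies on the +x (inner) side of the post with about 2.5 mm to spare; turned clockwise from above it meets the post, which holds it.
- lower_nut_top (a point): lower nut: square, 36 mm across flats, corners bevelled, 20 mm high, standing on the plate. The point is the centre of its top face, on the stud's axis; z up. At the start its flats are parallel to the plate's edges. A torque above 0.08 N m turns it on the stud; the jam nut drags it round once seated, unless held.
- jam_nut_centre (a point): jam nut: hexagonal, 30 mm across flats, 24 mm high, on the stud above lower nut and washer. The point is its centre, half-way up, on the stud's axis; two of its flats face its own +x and -x, the others are 60 degrees on. Seated, the point is 14 mm above the lower nut's top.
- jam_nut: the jam nut itself; origin at the centre of its underside. It starts 0.5 to 1.1 rad loose, how much is not known; clockwise from above screws it down 0.8 mm per rad with 0.04 N m of drag. Once it is seated and the play of spanner and post (about 0.1 rad) is taken up, the torque rises by about 3 N m per rad. It has about 1 mm of axial play.
- spanner_jaw (a point): big steel open-ended spanner, lying flat, 8 mm thick, 0.16 kg. The point is the jaw's centre, 4 mm above the underside, z up. The jaw opens to +y, 37.6 mm wide; its prongs (12 mm wide, round tips) reach 19 mm to +y, its throat is 19 mm to -y: fully home, the point is 1 mm from the nut's axis. Head 62 mm wide. The handle runs to -y, 16 mm wide, and ends 160 mm from the point.
- spanner_grip (a point): centre of the big spanner's black hand grip, half-way up it: 72 mm to -y of the jaw's centre, 11 mm above the underside. The grip is 18 mm wide (x), 66 mm long (y), 22 mm high. Same axes as spanner_jaw.
- big_spanner: the big spanner itself; origin below the jaw's centre, on its underside, axes as spanner_jaw.
- small_spanner: bystander: small open spanner 139 x 85 x 5 mm, lying flat; too small for these nuts; leave alone
- hex_key: bystander: bent hex key 70 x 69 x 5 mm, lying flat; leave alone
- tape_roll: bystander: silver-white roll of tape, 55 mm across, 50 mm high; leave alone
- swab_jar: bystander: white jar with screw lid, 69 mm across, 74 mm high; leave alone
- ink_bottle: bystander: white bottle with black cap, 58 mm across, 140 mm high; leave alone
- wipes_pack: bystander: flat pack of wipes 94 x 134 x 34 mm; leave alone
- thread_spool: bystander: black spool of thread, 30 mm across, 40 mm high; leave alone
- dropper: bystander: small white dropper bottle, 26 mm across, 44 mm high; leave alone

How it is judged:
On the way, in this order (a step that is already met when the one before it is completed fails the run):
1. the big spanner lies flat on the plate, fully home on the lower nut, its handle on the inner side of the post, and is let go (horizontal distance between spanner_jaw and lower_nut_top below 0.004 m and z of spanner_jaw in the frame of stop_base below 0.0215 m and angle between spanner_jaw's own z axis and vertical below 0.08 rad and y of spanner_grip in the frame of stop_base below -0.06 m and x of spanner_grip in the frame of stop_base above -0.012 m and contact force between the fingers and big_spanner below 0.5 N), for 0.2 s.
2. the jam nut, turned by the fingers, is seated and tight: the spanner leans on the post with more than 2.2 N (all of step 1 and contact force between big_spanner and stop_post above 2.2 N and contact force between the fingers and jam_nut above 1 N), for 0.2 s.
At the end, for the whole second after the job is handed in: the jam nut is down on its seat (within 0.1 mm), the lower nut is within 0.25 rad of its setting, and the big spanner rests flat on the plate, its jaw centred on the lower nut within 4 mm, its handle along the plate's -y on the inner side of the post, let go (horizontal distance between spanner_jaw and lower_nut_top below 0.004 m and z of spanner_jaw in the frame of stop_base below 0.0215 m and angle between spanner_jaw's own z axis and vertical below 0.08 rad and y of spanner_grip in the frame of stop_base below -0.06 m and x of spanner_grip in the frame of stop_base above -0.012 m and z of jam_nut_centre in the frame of lower_nut_top below 0.0141 m and angle between the x axis of lower_nut_top and the x axis of stop_base, either way round below 0.25 rad and linear speed of big_spanner below 0.02 m/s); the robot touches nothing.
It fails at once if the spanner presses on the post with more than 7 N (forced) (contact force between big_spanner and stop_post above 7 N).
It fails at once if the lower nut is turned more than 0.25 rad from its setting (angle between the x axis of lower_nut_top and the x axis of stop_base, either way round above 0.25 rad).
It fails at once if a bystander is moved more than 30 mm (distance of any of small_spanner, hex_key, tape_roll, swab_jar, ink_bottle, wipes_pack, thread_spool, dropper from where it was at the start of the episode above 0.03 m).
It also fails if it takes over 72 s, if anything falls off the work surface, if the arm or the gripper's body presses on something with over 40 N, if the wrist force passes 120 N, or if a joint passes its speed limit or range.

## Working session

There is one attempt and no reset: what is moved stays moved. The work goes in short steps, Python scripts to look and compute and a tool call to move; the robot and the scene stay as the last step left them, time stands still between calls to the robot, and variables do not carry over. Pictures are saved under pics/ and viewed, at most 10 in all, crops included, and the job is handed in when it is done.

Besides the shell and the picture viewer there is one more tool, called after ">>>" by a JSON object that holds its "op" and its "data". apply_moves: Moves the arm, as the interface text tells. Its arguments: {"type":"object","properties":{"motion":{"type":"array","items":{"type":"array","items":{"type":"number"}}},"squeeze":{"type":"number"}},"required":["motion"]}

```bash
mkdir -p pics; cat > h.py <<'E'
import numpy as np, cv2
from scipy.spatial.transform import Rotation as R
from bench import status, viewer, env, search_frame
def rot(a):
    a=np.array(a,float); return a if a.shape==(3,3) else (R.from_rotvec(a).as_matrix() if a.size==3 else R.from_quat(a).as_matrix())
def ray(im,px):
    u=cv2.undistortPoints(np.array([[px]],float),np.array(im["intrinsics"]),np.array(im["dist_coeffs"]))[0,0]
    return np.array(im["origin"]),rot(im["attitude"])@np.array([u[0],-u[1],-1.])
def at(im,px,z):
    o,d=ray(im,px); return o+d*(z-o[2])/d[2]
def proj(im,P):
    c=(np.atleast_2d(P)-np.array(im["origin"]))@rot(im["attitude"]); c=c*[1,-1,-1]
    return cv2.projectPoints(c,np.zeros(3),np.zeros(3),np.array(im["intrinsics"]),np.array(im["dist_coeffs"]))[0][:,0]
def save(im,n,crop=None,f=1):
    a=im["image"][:,:,::-1]
    if crop: a=a[crop[1]:crop[3],crop[0]:crop[2]]
    cv2.imwrite("pics/"+n,cv2.resize(a,None,fx=f,fy=f,interpolation=cv2.INTER_CUBIC))
E
python3 - <<'E'
from h import *
o=status.get_obs(); print(o)
Z=dict(stop_base=.014,stop_post=.034,lower_nut_top=.034,jam_nut_centre=.05,spanner_jaw=.004,spanner_grip=.022,big_spanner=.004,small_spanner=.003,hex_key=.003,tape_roll=.03,swab_jar=.04,ink_bottle=.07,wipes_pack=.03,thread_spool=.02,dropper=.02)
for c in("top","scene"):
    im=viewer.get_image(c); save(im,c+"0.png")
    print(c,im["origin"],np.round(rot(im["attitude"]),3).tolist(),np.array(im["intrinsics"]).tolist())
    for n in Z:
        for r in search_frame(c,n)[:2]: print(n,np.round(r["xy"]),round(r["confidence"],2),np.round(at(im,r["xy"],Z[n])[:2],3))
E
```

```text
{'time': 0.0, 'joint_positions': array([-1.14599939e+00,  4.23826321e-01,  1.63074047e+00,  3.32572690e-06,
        1.08858766e+00, -1.90401246e-02]), 'joint_velocities': array([-1.66661549e-04,  1.49871857e-03,  2.12926133e-03,  4.86140646e-04,
        4.53974808e-04, -8.32705963e-05]), 'tau': array([ 6.03422541e-04, -5.57381344e+01, -2.81736445e+01,  6.02208365e-05,
        7.36289425e-03, -3.00898058e-06]), 'tool_pos': array([ 0.26814578, -0.56392277,  0.23053493]), 'orientation': array([-3.06305896e+00, -6.91130073e-01,  4.89538504e-04]), 'force': array([ 0.37927353, -0.02773039, -0.76163796]), 'wrist_torque': array([-0.02238091, -0.00029139,  0.02575384]), 'grasp_force': 0.0, 'width': 1.0004931106441877}
top [0.34380023 0.02059878 1.27064288] [[0.016, 0.988, -0.151], [-1.0, 0.016, -0.002], [0.0, 0.151, 0.988]] [[360.9933508371189, 0.0, 321.8639142515356], [0.0, 360.9933508371189, 194.7105118937709], [0.0, 0.0, 1.0]]
stop_base [353. 204.] 0.75 [ 0.505 -0.087]
lower_nut_top [339. 200.] 0.66 [ 0.514 -0.037]
jam_nut_centre [429. 184.] 0.74 [ 0.576 -0.345]
jam_nut_centre [341. 203.] 
[... 812 characters left out ...]
_nut_top [170. 194.] 0.72 [0.404 0.476]
lower_nut_top [328. 223.] 0.59 [ 0.509 -0.049]
jam_nut_centre [330. 222.] 0.4 [ 0.5  -0.06]
spanner_jaw [261. 213.] 0.8 [0.486 0.178]
spanner_jaw [372. 200.] 0.47 [ 0.715 -0.112]
spanner_grip [262. 211.] 0.56 [0.482 0.168]
big_spanner [262. 216.] 0.57 [0.476 0.166]
big_spanner [412. 212.] 0.23 [ 0.709 -0.253]
small_spanner [418. 286.] 0.64 [ 0.415 -0.366]
small_spanner [436. 243.] 0.54 [ 0.602 -0.362]
tape_roll [373. 199.] 0.75 [ 0.689 -0.126]
swab_jar [413. 210.] 0.6 [ 0.675 -0.263]
wipes_pack [172. 192.] 0.77 [0.422 0.485]
thread_spool [435. 243.] 0.67 [ 0.583 -0.361]
thread_spool [261. 213.] 0.3 [0.473 0.166]
dropper [341. 234.] 0.24 [ 0.496 -0.099]
```

```bash
python3 - <<'E'
import cv2,numpy as np
a=cv2.imread("pics/top0.png")[120:280,170:470]; b=cv2.imread("pics/scene0.png")[150:310,140:460]
a=cv2.resize(a,(750,400),interpolation=2);
cv2.imwrite("pics/c0.png",a); 
E
```

```text
(no output)
```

View pics/c0.png

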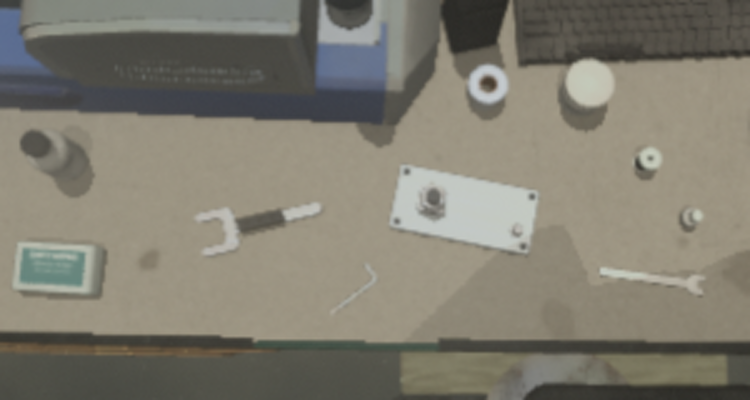

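The top view (2.5x crop, up = world +x, left = +y) shows three things:
- The plate, with its stud at crop (432,197) and the post at (517,228).
- The big spanner, with its jaw at about (213,232) opening left and its handle end at (320,208).
- The bystanders, all well clear.

The spanner's yaw is about +12.6° and the plate's about -11°. I'll move over the grip for a closer look.

>>> {"op": "apply_moves", "data": {"motion": [[38,-41,0,0,85],[38,-41,0,0,85],[38,-41,0,0,85],[38,-41,0,0,85],[38,-41,0,0,85],[38,-41,0,0,85],[38,-41,0,0,85],[38,-41,0,0,85],[38,-41,0,0,85],[38,-41,0,0,85]]}}

```text
time: 2.85
tool_pos: [0.436, -0.0292, 0.2317]
orientation: [3.064, 0.691, 0.002]
force: [1.6, -0.5, -0.4]
width: 0.994
grasp_force: 0.0
```

```bash
cat >> h.py <<'E'
def yaw(): # yaw of tool x, from above
    m=rot(status.get_obs()["orientation"]); return np.arctan2(m[1,0],m[0,0])
def plan(x,y,z,yw=None):
    o=status.get_obs(); m=rot(o["orientation"]); d=m.T@(np.array([x,y,z])-o["tool_pos"])*1000
    print("shift mm",np.round(d,1),"turn",None if yw is None else round(float((yaw()-yw+np.pi)%(2*np.pi)-np.pi),3))
E
python3 - <<'E'
from h import *
print(status.get_obs()["tool_pos"],yaw()); plan(.49,.2,.23,np.radians(102.6))
E
```

```text
[ 0.43604364 -0.02919184  0.2317249 ] 0.4438009380894852
shift mm [ 147.1 -183.8    1.8] turn -1.347
```

>>> {"op": "apply_moves", "data": {"motion": [[37,-46,0,0,85],[37,-46,0,0,85],[37,-46,0,0,85],[37,-46,0,-0.15,85],[0,0,0,-0.18,85],[0,0,0,-0.18,85],[0,0,0,-0.18,85],[0,0,0,-0.18,85],[0,0,0,-0.18,85],[0,0,0,-0.18,85]]}}

```text
time: 4.1
tool_pos: [0.4902, 0.1987, 0.2314]
orientation: [2.097, 2.339, 0.0]
force: [0.2, -0.1, 0.4]
width: 0.993
grasp_force: 0.0
```

```bash
python3 - <<'E'
from h import *
o=status.get_obs();print(o["tool_pos"],yaw(),o["joint_positions"]); im=viewer.get_image("wrist"); save(im,"w1.png")
print(im["origin"],rot(im["attitude"]).round(3).tolist())
for n,z in(("spanner_jaw",.004),("spanner_grip",.022),("big_spanner",.004)):
    for r in search_frame("wrist",n)[:2]: print(n,np.round(r["xy"]),round(r["confidence"],2),np.round(at(im,r["xy"],z)[:2],4))
E
```

```text
[0.49018675 0.1987478  0.23138382] 1.6797474819397618 [3.62694767e-01 2.82542560e-01 1.84165768e+00 8.96065260e-06
 1.01729432e+00 2.53738903e-01]
[0.48294271 0.26627424 0.37428808] [[0.994, -0.106, -0.03], [0.11, 0.958, 0.264], [0.001, -0.266, 0.964]]
spanner_jaw [312. 147.] 0.89 [0.482 0.229]
spanner_grip [315. 148.] 0.6 [0.4847 0.2302]
big_spanner [313. 149.] 0.77 [0.4826 0.2268]
```

View pics/w1.png

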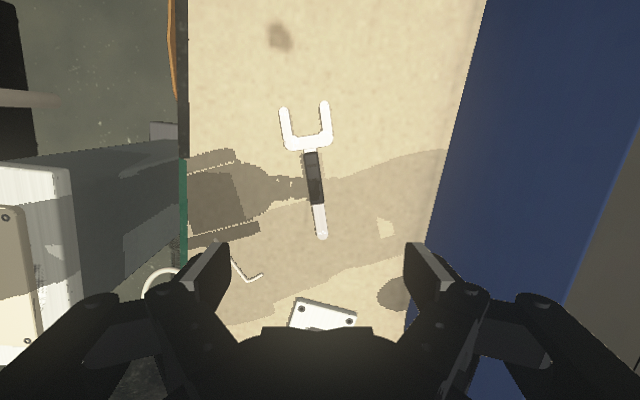

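The wrist view shows the prong tips at (284,108) and (324,102), the grip from (309,152) to (317,204), and the handle end at (322,238).

```bash
python3 - <<'E'
from h import *
im=viewer.get_image("wrist")
a=im["image"].astype(int)
# grip: dark pixels in the window
w=a[148:212,300:330].sum(2)<180
m=w.astype(np.uint8); n,l,s,c=cv2.connectedComponentsWithStats(m); k=1+s[1:,4].argmax(); ys,xs=np.where(l==k)
box=cv2.boxPoints(cv2.minAreaRect(np.c_[xs+300,ys+148].astype(np.float32))); print(box.round(1).tolist())
B=np.array([at(im,p,.022) for p in box]); print(B[:,:2].round(4).tolist(),B.mean(0).round(4))
e=at(im,(322,237),.006); t=[at(im,p,.006) for p in((284,108),(324,102))]
print(e[:2],t); tm=(t[0]+t[1])/2; d=tm-e; print(tm,np.linalg.norm(d[:2]),np.degrees(np.arctan2(-d[0],d[1])))
E
```

```text
Traceback (most recent call last):
ValueError: attempt to get argmax of an empty sequence
```

```bash
python3 - <<'E'
from h import *
im=viewer.get_image("wrist")
a=cv2.cvtColor(im["image"],cv2.COLOR_RGB2GRAY).astype(int)
for r in (156,170,185,200): print(r,a[r,298:332].tolist())
def edge(P): 
    return [at(im,p,.022)[:2].round(4).tolist() for p in P]
print(edge([(309,152),(317,204),(312.8,178)]))
e=at(im,(322,237),.006); t=[at(im,p,.006) for p in((284,108),(324,102))]
tm=(t[0]+t[1])/2; d=tm-e; print(e,tm,np.linalg.norm(d[:2]),np.degrees(np.arctan2(-d[0],d[1])))
E
```

```text
156 [216, 155, 136, 141, 146, 96, 84, 97, 100, 101, 101, 102, 103, 102, 103, 105, 104, 105, 91, 71, 185, 200, 197, 195, 215, 218, 217, 217, 219, 219, 219, 218, 217, 217]
170 [217, 217, 218, 221, 160, 139, 144, 94, 74, 89, 94, 94, 97, 98, 99, 97, 99, 99, 100, 100, 89, 71, 173, 197, 195, 191, 213, 218, 216, 215, 216, 215, 214, 213]
185 [141, 141, 142, 142, 141, 140, 140, 140, 140, 110, 75, 73, 78, 77, 76, 77, 76, 73, 72, 74, 72, 87, 84, 71, 106, 184, 195, 192, 191, 193, 193, 192, 190, 192]
200 [178, 209, 217, 211, 213, 215, 221, 221, 195, 145, 127, 130, 85, 64, 68, 69, 71, 73, 74, 75, 72, 80, 83, 82, 80, 71, 106, 183, 194, 192, 192, 191, 192, 192]
[[0.4787, 0.2249], [0.4949, 0.1608], [0.4863, 0.1936]]
[0.50690394 0.10982955 0.006     ] [0.46712393 0.2785106  0.006     ] 0.1733082431797492 13.269595966685113
```

```bash
python3 - <<'E'
from h import *
plan(.483,.2095,.005,np.radians(103.5))
E
```

```text
shift mm [ 11.4  -6.1 226.3] turn -0.135
```

>>> {"op": "apply_moves", "data": {"motion": [[11.4,-6.1,50,-0.135,85],[0,0,50,0,70],[0,0,50,0,60],[0,0,46,0,50],[0,0,15,0,45],[0,0,12,0,40],[0,0,0,0,35],[0,0,0,0,35]], "squeeze": 40}}

```text
time: 5.4
tool_pos: [0.4839, 0.2098, 0.0096]
orientation: [1.942, 2.468, 0.003]
force: [-0.0, -0.3, 1.0]
width: 0.408
grasp_force: 0.0
```

```bash
python3 - <<'E'
from h import *
print(status.get_obs()["tool_pos"],status.get_obs()["width"],yaw(),status.get_obs()["force"]); im=viewer.get_image("wrist"); save(im,"w2.png")
E
```

```text
[0.48389844 0.20982861 0.00959563] 0.40849476303855403 1.808531466002826 [-0.03225949 -0.31384476  1.04917508]
```

View pics/w2.png

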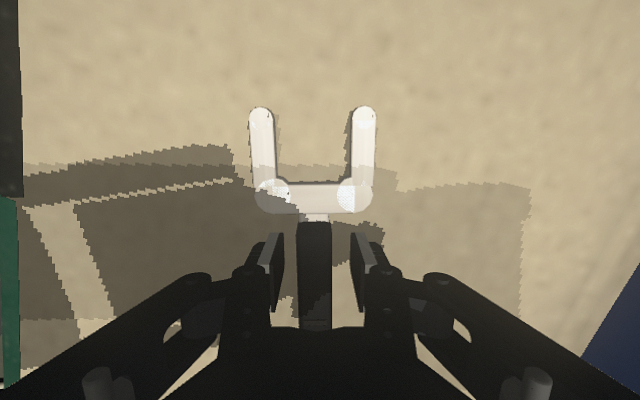

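The fingers straddle the grip (cols 297-331, fingers at 277 and 358), and the spanner is square to the tool. Next I'll grip and lift.

>>> {"op": "apply_moves", "data": {"motion": [[0,0,-1,0,15],[0,0,0,0,10],[0,0,0,0,8],[0,0,0,0,8],[0,0,-20,0,8],[0,0,-40,0,8],[0,0,-40,0,8],[0,0,0,0,8]], "squeeze": 60}}

```text
time: 6.45
tool_pos: [0.485, 0.2103, 0.1125]
orientation: [1.94, 2.467, 0.009]
force: [-0.0, -0.3, -2.2]
width: 0.189
grasp_force: 58.9
```

```bash
python3 - <<'E'
from h import *
im=viewer.get_image("top"); g=cv2.cvtColor(im["image"],cv2.COLOR_RGB2GRAY)
def refine(u): 
    return u
# plate corners from top crop (px/2.5+offset), refine by subpixel
c=np.array([[405,166],[537,192],[527,252],[391,226]],np.float32)/2.5+np.array([170,120],np.float32)
# bright-mask min-area rect
hsv=cv2.cvtColor(im["image"],cv2.COLOR_RGB2HSV)
roi=np.zeros_like(g); roi[175:230,320:392]=1
m=((hsv[:,:,1]<30)&(hsv[:,:,2]>190)&(roi>0)).astype(np.uint8)
m=cv2.morphologyEx(m,cv2.MORPH_CLOSE,np.ones((9,9)))
n,l,s,_=cv2.connectedComponentsWithStats(m); k=1+s[1:,4].argmax(); ys,xs=np.where(l==k)
r=cv2.minAreaRect(np.c_[xs,ys].astype(np.float32)); b=cv2.boxPoints(r)
W=np.array([at(im,p,.014) for p in b])[:,:2]; Wc=np.array([at(im,p,.014) for p in c])[:,:2]
for q in(W,Wc): print(q.round(4).tolist(),[round(float(np.linalg.norm(q[i]-q[i-1])),4) for i in range(4)],[round(float(np.degrees(np.arctan2(*(q[i]-q[i-1])[::-1]))),1) for i in range(4)], q.mean(0).round(4))
print(search_frame("top","jam_nut_centre")[:2])
print(status.get_obs())
E
```

```text
[[0.4847, 0.0063], [0.5662, -0.0087], [0.531, -0.1977], [0.45, -0.1809]] [0.1904, 0.0829, 0.1922, 0.0827] [79.5, -10.4, -100.6, 168.3] [ 0.508  -0.0952]
[[0.5664, -0.0119], [0.5322, -0.1985], [0.4473, -0.1837], [0.4808, 0.0067]] [0.0876, 0.1897, 0.0862, 0.1933] [-12.3, -100.4, 170.1, 80.0] [ 0.5067 -0.0968]
[]
{'time': 6.55, 'joint_positions': array([3.86567751e-01, 4.60359729e-01, 1.92649975e+00, 1.14257749e-05,
       7.54062107e-01, 1.48631448e-01]), 'joint_velocities': array([-0.00113027,  0.03078892,  0.01432793, -0.0007747 , -0.00054979,
       -0.00138461]), 'tau': array([ 3.24782050e-03, -5.20458591e+01, -2.11295235e+01, -8.67507508e-03,
       -3.48948548e-02,  3.11374777e-05]), 'tool_pos': array([0.48280735, 0.20937657, 0.10955494]), 'orientation': array([1.94189075e+00, 2.46913338e+00, 9.21920932e-04]), 'force': array([-0.36672829, -0.12574901, -1.87544965]), 'wrist_torque': array([ 0.02859946,  0.01575511, -0.01958028]), 'grasp_force': 58.92547845840454, 'width': 0.19312192369524525}
```

```bash
python3 - <<'E'
from h import *
plan(.497,-.1531,.13,np.radians(79.7))
E
```

```text
shift mm [-355.6  -71.6  -20.5] turn 0.418
```

>>> {"op": "apply_moves", "data": {"motion": [[0,0,-20.5,0,8],[-51,-10,0,0,8],[-51,-10,0,0,8],[-51,-10,0,0,8],[-51,-10.5,0,0,8],[-51,-10.5,0,0,8],[-51,-10.5,0,0,8],[-50,-10,0,0.138,8],[0,0,0,0.14,8],[0,0,0,0.14,8]]}}

```text
time: 7.8
tool_pos: [0.496, -0.154, 0.128]
orientation: [-2.417, -2.003, 0.003]
force: [-0.5, -0.0, -2.3]
width: 0.186
grasp_force: 58.9
```

>>> {"op": "apply_moves", "data": {"motion": [[0,0,0,0,8],[0,0,0,0,8]]}}

```text
time: 8.05
tool_pos: [0.4968, -0.153, 0.1289]
orientation: [-2.408, -2.015, 0.001]
force: [0.4, -0.1, -1.8]
width: 0.188
grasp_force: 58.9
```

```bash
python3 - <<'E'
from h import *
print(status.get_obs()["tool_pos"],status.get_obs()["width"],yaw()); im=viewer.get_image("wrist"); save(im,"w3.png",(200,0,440,300),2)
for n,z in(("lower_nut_top",.034),("jam_nut_centre",.049),("stop_post",.034)):
    for r in search_frame("wrist",n)[:2]: print(n,np.round(r["xy"]),round(r["confidence"],2),np.round(at(im,r["xy"],z)[:2],4))
E
```

```text
[ 0.49680678 -0.15304087  0.12894909] 0.18836950610476524 1.3937480227716852
lower_nut_top [320.  71.] 0.97 [ 0.5168 -0.0537]
jam_nut_centre [320.  71.] 0.87 [ 0.5163 -0.0559]
jam_nut_centre [318. 200.] 0.45 [ 0.499  -0.1494]
stop_post [298. 218.] 0.49 [ 0.4782 -0.166 ]
```

View pics/w3.png

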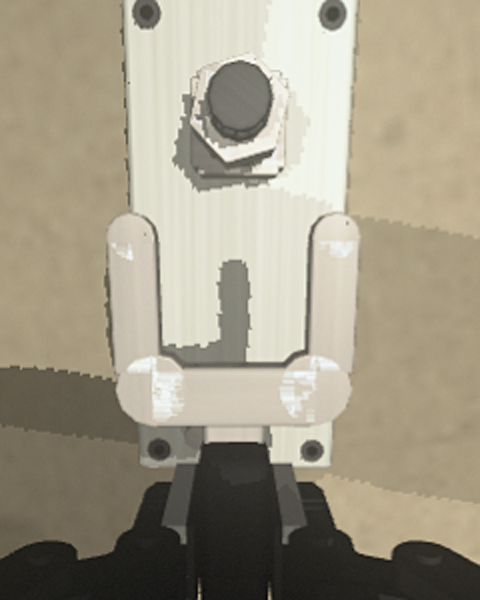

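The view shows the stud top at px (320,44), the front edge of the lower nut at row 89 (cols 296-342), plate screws at (273,6.5), (366,6.5), (279.5,224.5) and (356,225), and the spanner head square and level in front of the nut.

```bash
python3 - <<'E'
from h import *
im=viewer.get_image("wrist"); 
S=[at(im,p,.014)[:2] for p in((273,6.5),(366,6.5),(279.5,224.5),(356,225))]
print(np.round(S,4).tolist()); S=np.array(S); d=(S[0]+S[1]-S[2]-S[3])/2; print("yaw",np.degrees(np.arctan2(-d[0],d[1])),"len",np.linalg.norm(d),"cross",np.degrees(np.arctan2(*(S[1]-S[0])[::-1])),np.degrees(np.arctan2(*(S[3]-S[2])[::-1])))
u=d/np.linalg.norm(d); c=S.mean(0); print("centre",c,"stud",c+.048*u)
print("studtop",at(im,(320,43.5),.078),"nutfront",at(im,(296.5,88),.034),at(im,(342.5,88),.034))
# spanner: prong tips in tool frame, assume top of spanner z = tcp-.0086+.008
o=status.get_obs(); z=o["tool_pos"][2]-.001
m=rot(o["orientation"])
P=np.array([at(im,p,z) for p in((253.5,107),(280,107),(354.5,107),(379.5,107),(280,178),(354,178))])
print("tool-frame mm",((P-o["tool_pos"])@m*1000).round(1).tolist())
E
```

```text
[[0.4906, 0.0008], [0.5618, -0.012], [0.4575, -0.1767], [0.5287, -0.19]]
yaw -10.539461272445857 len 0.1808209607281079 cross -10.16431682174551 -10.578330938655077
centre [ 0.5096634  -0.09446728] stud [ 0.51844321 -0.04727708]
studtop [ 0.51895908 -0.04471841  0.078     ] nutfront [ 0.49796775 -0.06248723  0.034     ] [ 0.53283465 -0.06874135  0.034     ]
tool-frame mm [[72.4, -29.9, 1.0], [72.4, -17.4, 1.0], [72.5, 17.8, 1.0], [72.5, 29.6, 1.0], [38.3, -18.5, 1.0], [38.4, 18.8, 1.0]]
```

```bash
python3 - <<'E'
from h import *
plan(.5001,-.1482,.032,np.radians(79.6))
E
```

```text
shift mm [ 5.4  1.8 97.8] turn 0.003
```

>>> {"op": "apply_moves", "data": {"motion": [[5.4,1.8,0,0.003,8],[0,0,40,0,8],[0,0,35,0,8],[0,0,16,0,8],[0,0,5,0,8],[0,0,0,0,8],[0,0,0,0,8]]}}

```text
time: 9.18
tool_pos: [0.501, -0.1487, 0.0349]
orientation: [2.414, 2.008, 0.002]
force: [-0.3, -1.0, -2.5]
width: 0.187
grasp_force: 58.9
```

```bash
python3 - <<'E'
from h import *
o=status.get_obs();print(o["tool_pos"],o["force"],yaw()); im=viewer.get_image("wrist"); save(im,"w4.png",(140,0,500,270),2)
plan(.5001,-.1482,.032,np.radians(79.6))
E
```

```text
[ 0.5009858  -0.14865498  0.03487011] [-0.33101273 -0.98551001 -2.49689276] 1.3877717811648842
shift mm [ 0.3 -0.8  2.8] turn -0.002
```

View pics/w4.png

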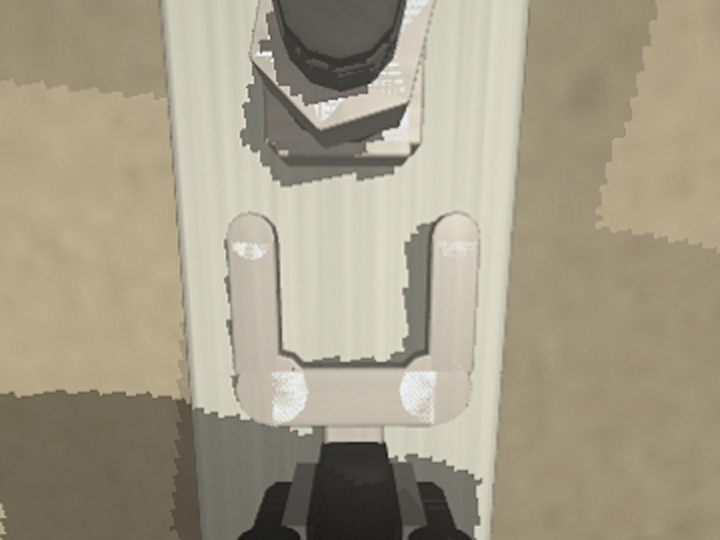

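The view shows the spanner level in front of the nut. Its prong gap is centred at about crop col 353 and the nut at about 346, so I'll work out that lateral offset.

```bash
python3 - <<'E'
from h import *
im=viewer.get_image("wrist"); o=status.get_obs(); m=rot(o["orientation"])
def T(c,z): return ((at(im,(c[0]/2+140,c[1]/2),z)-o["tool_pos"])@m*1000).round(1)[:2].tolist()
zs=o["tool_pos"][2]-.001
print("prongs",[T(c,zs) for c in((227,235),(277,235),(430,235),(479,235),(281,340),(428,340))])
print("throat",T((352,366),zs))
print("plate",[T(c,.014) for c in((173.5,150),(520.5,150),(177,200),(517,200),(184,300),(507,300))])
print("nut sides at top",T((264,110),.034),T((424,110),.034),"front bevel",T((288,157),.034),T((408,157),.034))
# intensity rows for plate edges
g=cv2.cvtColor(im["image"],cv2.COLOR_RGB2GRAY).astype(int)
for r in(75,100,117): print(r,g[r,220:236].tolist(),g[r,392:406].tolist())
E
```

```text
prongs [[67.6, -30.0], [67.6, -18.1], [67.7, 18.4], [67.7, 30.1], [42.3, -17.9], [42.4, 18.9]]
throat [35.7, -0.2]
plate [[88.8, -46.7], [89.0, 43.8], [76.5, -46.9], [76.6, 43.8], [50.1, -47.1], [50.2, 43.1]]
nut sides at top [94.7, -20.0] [94.8, 16.0] front bevel [84.9, -14.9] [84.9, 12.7]
75 [169, 167, 168, 167, 169, 164, 136, 163, 179, 196, 208, 205, 204, 204, 201, 200] [213, 213, 211, 208, 202, 192, 174, 154, 149, 151, 151, 149, 150, 149]
100 [169, 169, 167, 168, 167, 167, 166, 169, 148, 165, 182, 198, 207, 206, 204, 203] [213, 211, 204, 195, 186, 160, 143, 147, 148, 148, 149, 149, 149, 150]
117 [170, 169, 167, 167, 167, 167, 168, 169, 171, 127, 162, 177, 195, 210, 207, 205] [209, 202, 196, 152, 138, 151, 150, 150, 150, 148, 149, 149, 148, 148]
```

>>> {"op": "apply_moves", "data": {"motion": [[0,-2.6,0,0.012,8],[0,0,5,0,8],[0,0,4,0,8],[0,0,2,0,8],[0,0,0,0,8],[0,0,0,0,8]]}}

```text
time: 10.02
tool_pos: [0.4975, -0.1479, 0.0244]
orientation: [-2.427, -1.995, 0.0]
force: [-6.1, 1.8, 25.4]
width: 0.189
grasp_force: 62.2
```

```bash
python3 - <<'E'
from h import *
im=viewer.get_image("wrist"); o=status.get_obs(); m=rot(o["orientation"]); print(o["tool_pos"],o["force"],o["wrist_torque"],yaw())
save(im,"w5.png",(140,0,500,270),2)
E
```

```text
[ 0.49749943 -0.14791703  0.02441758] [-7.27828885  1.61098223 24.58246924] [ 0.36497357  1.14015018 -0.01127822] 1.3757778294948846
```

View pics/w5.png

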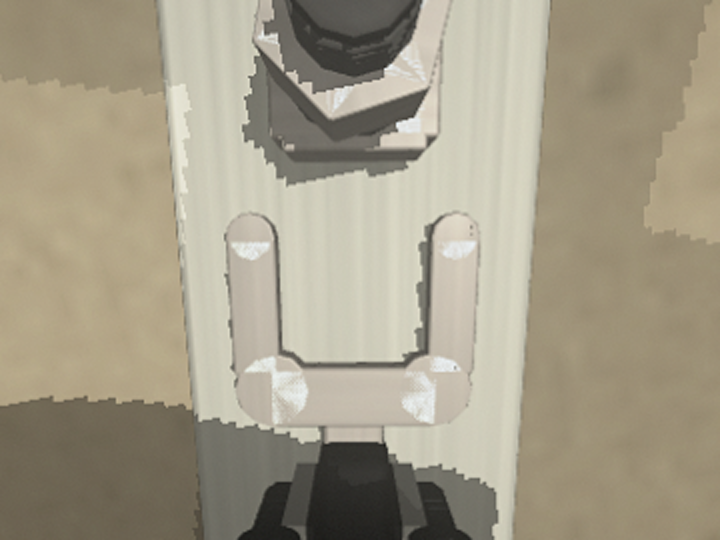

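The spanner is now on the plate, with its gap centre (353) matching the nut front (about 355). I'll ease the press off and measure.

>>> {"op": "apply_moves", "data": {"motion": [[0,0,-1.5,0,8],[0,0,0,0,8]]}}

```text
time: 10.32
tool_pos: [0.4977, -0.148, 0.0245]
orientation: [2.427, 1.995, 0.0]
force: [-1.6, 0.5, 7.4]
width: 0.192
grasp_force: 60.0
```

```bash
python3 - <<'E'
from h import *
im=viewer.get_image("wrist"); o=status.get_obs(); m=rot(o["orientation"]); print(o["tool_pos"],o["force"],o["wrist_torque"],yaw())
g=cv2.cvtColor(im["image"],cv2.COLOR_RGB2GRAY).astype(int)
def T(c,z): return ((at(im,c,z)-o["tool_pos"])@m*1000).round(1)[:2].tolist()
def edges(r,lo,hi,k=4):
    d=np.abs(g[r,lo+2:hi+2]-g[r,lo:hi]); i=np.argsort(d)[::-1][:k]; return sorted((int(j)+lo+1) for j in i)
for r in(60,80,100,125,150,165): print(r,edges(r,215,240),edges(r,395,425),"|",edges(r,250,285,6),edges(r,345,385,6))
zs=o["tool_pos"][2]-.001
print([T((c/2+140,r/2),.034) for c,r in((286,150),(420,150),(270,120),(439,120))])
print([T((c/2+140,r/2),zs) for c,r in((277,235),(430,235),(281,340),(428,340))])
print([T((c/2+140,r/2),.014) for c,r in((169,100),(545,100),(178,200),(538,200),(187,300),(529,300))])
E
```

```text
[ 0.49770795 -0.14795364  0.02448483] [-1.53108781  0.6324091   6.41868968] [0.07238108 0.27946899 0.0134601 ] 1.3757814506434525
60 [224, 225, 226, 231] [408, 409, 410, 411] | [262, 263, 264, 273, 274, 275] [351, 356, 357, 358, 359, 360]
80 [225, 226, 227, 233] [407, 408, 409, 410] | [270, 271, 272, 273, 284, 285] [346, 347, 348, 374, 382, 385]
100 [225, 226, 227, 229] [405, 406, 407, 408] | [253, 254, 267, 272, 276, 281] [354, 355, 372, 373, 384, 385]
125 [228, 231, 232, 233] [402, 404, 405, 406] | [252, 254, 276, 277, 279, 280] [348, 349, 355, 356, 357, 380]
150 [230, 232, 233, 234] [401, 402, 403, 404] | [254, 256, 277, 278, 280, 281] [348, 349, 354, 355, 356, 379]
165 [231, 233, 234, 235] [400, 401, 402, 403] | [254, 256, 278, 279, 280, 281] [350, 351, 352, 354, 355, 378]
[[85.1, -14.3], [85.1, 14.2], [90.9, -17.5], [90.9, 18.0]]
[[67.6, -18.2], [67.7, 18.3], [42.3, -18.0], [42.4, 18.7]]
[[98.6, -44.1], [98.7, 45.8], [76.0, -43.8], [76.1, 46.2], [51.2, -43.4], [51.3, 46.0]]
```

>>> {"op": "apply_moves", "data": {"motion": [[8,0,-0.2,0,8],[8,0,0,0,8],[6,0,0,0,8],[6,0,0,0,8],[6,0,0,0,8],[5,0,0,0,8],[0,0,0,0,8]]}}

```text
time: 11.25
tool_pos: [0.5052, -0.1089, 0.0245]
orientation: [-2.427, -1.994, -0.001]
force: [1.6, 3.0, 3.1]
width: 0.193
grasp_force: 59.5
```

>>> {"op": "apply_moves", "data": {"motion": [[3,0,0,0,8],[2,0,0,0,8],[1,0,0,0,8],[0,0,0,0,8]]}}

```text
time: 11.75
tool_pos: [0.5063, -0.1037, 0.0245]
orientation: [-2.427, -1.994, -0.0]
force: [-0.3, -1.2, 2.8]
width: 0.192
grasp_force: 59.5
```

>>> {"op": "apply_moves", "data": {"motion": [[1,0,0,0,8],[1,0,0,0,8],[0,0,0,0,8]]}}

```text
time: 12.12
tool_pos: [0.5067, -0.1017, 0.0245]
orientation: [-2.427, -1.995, -0.0]
force: [-0.0, -1.8, 3.1]
width: 0.19
grasp_force: 59.4
```

```bash
python3 - <<'E'
from h import *
im=viewer.get_image("wrist"); o=status.get_obs(); print(o["tool_pos"],o["force"],o["wrist_torque"],yaw())
save(im,"w6.png",(140,0,500,270),2)
E
```

```text
[ 0.50664775 -0.10169921  0.02449483] [-0.51674181 -1.40970608  3.34406147] [-0.22632178  0.1019339  -0.03707479] 1.3757634979334368
```

View pics/w6.png

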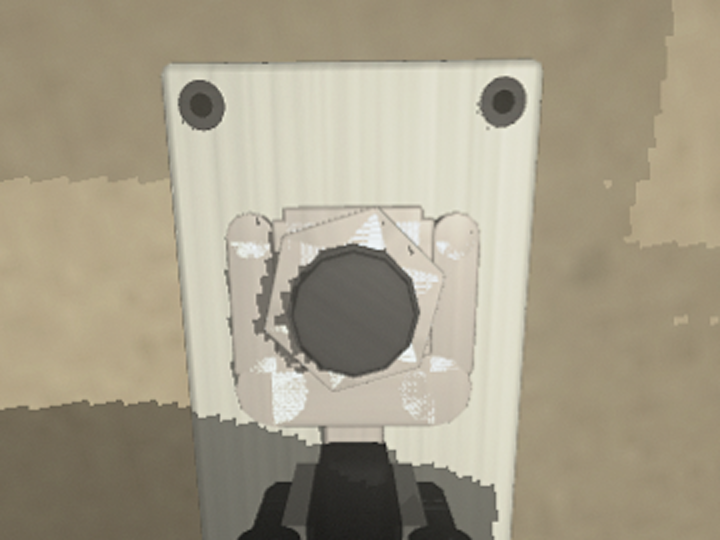

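The prongs straddle the nut, and its far edge at crop row 207 sits just past the tips at 213. I'll push on until I feel the throat.

>>> {"op": "apply_moves", "data": {"motion": [[1,0,0,0,8],[1,0,0,0,8],[0,0,0,0,8]]}}

```text
time: 12.55
tool_pos: [0.5069, -0.1005, 0.0245]
orientation: [2.426, 1.995, -0.001]
force: [-1.1, -7.5, 3.3]
width: 0.189
grasp_force: 59.4
```

>>> {"op": "apply_moves", "data": {"motion": [[1,0,0,0,8],[0,0,0,0,8]]}}

```text
time: 12.8
tool_pos: [0.507, -0.1003, 0.0245]
orientation: [2.426, 1.995, -0.002]
force: [-2.7, -14.3, 1.1]
width: 0.19
grasp_force: 59.4
```

>>> {"op": "apply_moves", "data": {"motion": [[-2,0,0,0,8],[0,0,0,0,22],[0,0,0,0,30],[0,0,0,0,40],[0,0,-5,0,45],[0,0,-40,0,50],[0,0,-50,0,60],[0,0,-40,0,60],[0,0,0,0,60]]}}

```text
time: 13.92
tool_pos: [0.509, -0.1012, 0.163]
orientation: [2.423, 1.991, 0.007]
force: [0.2, 0.3, -0.4]
width: 0.703
grasp_force: 0.0
```

```bash
python3 - <<'E'
from h import *
im=viewer.get_image("wrist"); o=status.get_obs(); print(o["tool_pos"],o["force"],yaw(),o["joint_positions"])
save(im,"w7.png",(220,60,420,320),3); cv2.imwrite("pics/w7.png",cv2.resize(cv2.imread("pics/w7.png"),(460,600)))
for z in (.06,): print([ (n,[(np.round(r["xy"]),r["confidence"]) for r in search_frame("wrist",n)[:2]]) for n in("jam_nut_centre","spanner_jaw","stop_post","spanner_grip")])
E
```

```text
[ 0.50774024 -0.10095126  0.16113087] [-0.67173292  1.04417472 -0.48723201] 1.3758500748099651 [-2.19282580e-01  3.64959160e-01  1.92037961e+00  6.43593034e-05
  8.52737567e-01 -2.43786520e-02]
[('jam_nut_centre', [(array([310., 120.]), 0.64)]), ('spanner_jaw', [(array([310., 166.]), 0.61), (array([495., 176.]), 0.56)]), ('stop_post', [(array([302., 248.]), 0.58)]), ('spanner_grip', [(array([310., 167.]), 0.77), (array([159.,  52.]), 0.51)])]
```

View pics/w7.png

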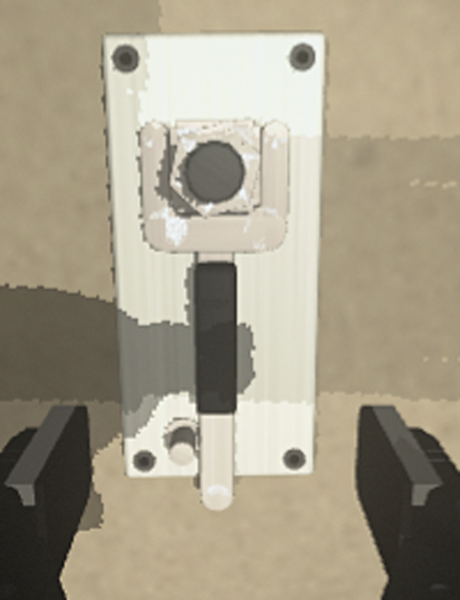

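The spanner is home and flat, with its handle just inside the post at crop (182,445), and it has been released. Next I'll get the stud position and the hex orientation.

```bash
python3 - <<'E'
from h import *
im=viewer.get_image("wrist"); o=status.get_obs(); f=lambda c:(c[0]/2.3+220,c[1]/2.3077+60)
S=np.array([at(im,f(p),.014)[:2] for p in((124.5,57),(302,57),(144,460),(293.5,459))]); d=S[0]+S[1]-S[2]-S[3]; u=d/np.linalg.norm(d)
print("plate yaw",np.degrees(np.arctan2(-u[0],u[1])),"stud",S.mean(0)+.048*u,"studtop",at(im,f((215,172)),.078)[:2])
m=rot(o["orientation"]); A=m.T@rot(im["attitude"]); t=m.T@(im["origin"]-o["tool_pos"])
m6=rot([-2.427,-1.995,0]); q=dict(im); q["attitude"]=m6@A; q["origin"]=np.array([.50664775,-.10169921,.02449483])+m6@t
V=np.array([at(q,(x/2+140,y/2),.0607)[:2] for x,y in((380,208),(442,271),(420,366),(333,391),(264,330),(284,236))])
c=V.mean(0); print("centre",c,"vertex angles",np.degrees(np.arctan2(*(V-c).T[::-1])).round(1),"r mm",(np.linalg.norm(V-c,axis=1)*1000).round(1),"stud top",at(q,(355/2+140,312/2),.078)[:2])
E
```

```text
plate yaw -10.480377298554487 stud [ 0.51331833 -0.04527995] studtop [ 0.51413784 -0.04593474]
centre [ 0.51747607 -0.04687652] vertex angles [  63.3    8.4  -54.7 -114.4 -174.1  125.5] r mm [17.  16.8 17.2 17.2 17.3 17. ] stud top [ 0.51772673 -0.04642151]
```

```bash
python3 - <<'E'
from h import *
plan(.5175,-.047,.110,np.radians(65.7))
E
```

```text
shift mm [54.8  1.  48.3] turn 0.229
```

>>> {"op": "apply_moves", "data": {"motion": [[27.4,0.5,0,0,60],[27.4,0.5,0,0.115,60],[0,0,24,0.114,60],[0,0,24,0,60],[0,0,0,0,60],[0,0,0,0,60]], "squeeze": 40}}

```text
time: 14.98
tool_pos: [0.5185, -0.0473, 0.1116]
orientation: [-2.639, -1.704, 0.001]
force: [-0.1, 0.3, 1.1]
width: 0.705
grasp_force: 0.0
```

```bash
python3 - <<'E'
from h import *
im=viewer.get_image("wrist"); o=status.get_obs(); print(o["tool_pos"],np.degrees(yaw()))
plan(.5175,-.047,.037,np.radians(65.7)); save(im,"w8.png",(160,120,480,360),2)
E
```

```text
[ 0.51885433 -0.0473806   0.11195704] 65.70242551462734
shift mm [-0.2 -1.4 75. ] turn 0.0
```

View pics/w8.png

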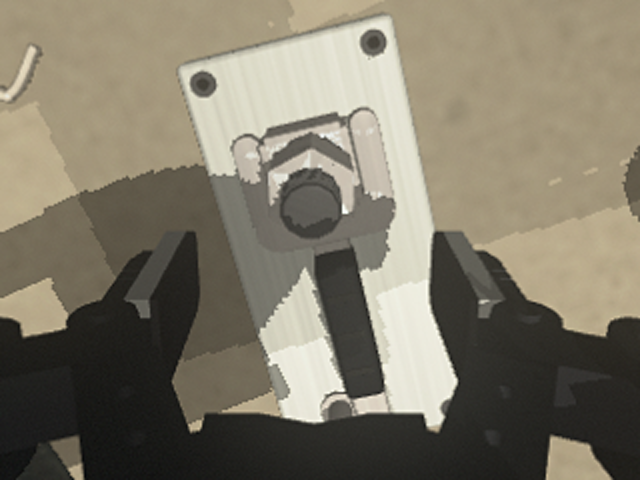

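The hex vertex points along the tool's x, so the flats face the fingers. The stud at crop (311,205) lies about 1 mm to the tool's -y of the finger midline. I'll descend and close.

>>> {"op": "apply_moves", "data": {"motion": [[0,-1.3,30,0,60],[0,0,30,0,55],[0,0,13,0,45],[0,0,2,0,40],[0,0,0,0,36],[0,0,0,0,32],[0,0,0,0,25],[0,0,0,0,25]], "squeeze": 40}}

```text
time: 16.02
tool_pos: [0.5177, -0.0467, 0.0372]
orientation: [2.639, 1.704, 0.001]
force: [-0.9, 1.3, 5.3]
width: 0.341
grasp_force: 43.2
```

```bash
python3 - <<'E'
from h import *
o=status.get_obs(); print(o)
print("tool-frame force",rot(o["orientation"]).T@o["force"])
E
```

```text
{'time': 16.025, 'joint_positions': array([-1.12930407e-01,  5.83134897e-01,  1.95966582e+00,  5.34293393e-05,
        5.97621085e-01,  3.11032123e-01]), 'joint_velocities': array([ 9.85130338e-04,  2.89917609e-03,  7.74372368e-05, -6.58122686e-04,
       -1.15070036e-03,  4.15266928e-04]), 'tau': array([-2.00907178e-01, -4.91331589e+01, -1.44838947e+01, -6.58849580e-02,
       -2.79274844e-01, -8.58946354e-03]), 'tool_pos': array([ 0.51774642, -0.04673375,  0.03722441]), 'orientation': array([2.63853539e+00, 1.70388322e+00, 1.45233442e-03]), 'force': array([-0.9412032 ,  1.31813264,  5.27888035]), 'wrist_torque': array([0.11435469, 0.13751026, 0.01060485]), 'grasp_force': 43.17534822737798, 'width': 0.34075525997590306}
tool-frame force [ 0.81622661 -1.39432177 -5.28010944]
```

>>> {"op": "apply_moves", "data": {"motion": [[0,0,0,0.1,25],[0,0,0,0.1,25],[0,0,0.2,0.1,25],[0,0,0.1,0.1,25],[0,0,0,0,25]], "squeeze": 60}}

```text
time: 16.65
tool_pos: [0.518, -0.0469, 0.037]
orientation: [2.925, 1.144, 0.002]
force: [-0.0, -1.1, 6.6]
width: 0.338
grasp_force: 64.2
```

```bash
cat > s.py <<'E'
from h import *
o=status.get_obs(); print(yaw().round(4),o["wrist_torque"].round(3),o["force"].round(1),o["width"],o["joint_positions"][5],o["tau"][5],o["tool_pos"].round(4))
E
python3 s.py
```

```text
0.7459 [-0.185  0.092  0.007] [-0.  -1.1  6.6] 0.33847778546157753 0.7120729022603189 0.44019232504069805 [ 0.518  -0.0469  0.037 ]
```

>>> {"op": "apply_moves", "data": {"motion": [[0,0,0,0.05,25],[0,0,0,0.05,25],[0,0,0,0,25]]}}

```text
time: 17.02
tool_pos: [0.5181, -0.047, 0.037]
orientation: [2.978, 0.997, 0.002]
force: [-0.3, -1.4, 5.8]
width: 0.336
grasp_force: 64.1
```

```bash
python3 s.py
```

```text
0.6464 [-0.194  0.05   0.025] [-0.3 -1.4  5.8] 0.3360795027745925 0.8115250287849397 0.23826202377676964 [ 0.5181 -0.047   0.037 ]
```

>>> {"op": "apply_moves", "data": {"motion": [[0,0,0,0.05,25],[0,0,0,0.05,25],[0,0,0,0,25]]}}

```text
time: 17.4
tool_pos: [0.5181, -0.047, 0.0369]
orientation: [3.024, 0.848, 0.002]
force: [-0.7, -0.6, 4.6]
width: 0.337
grasp_force: 64.0
```

```bash
python3 s.py
```

```text
0.5465 [-0.218  0.07   0.027] [-0.7 -0.6  4.6] 0.3371762599767698 0.9114999249460043 0.23915606550872326 [ 0.5181 -0.047   0.0369]
```

>>> {"op": "apply_moves", "data": {"motion": [[0,0,0.1,0.05,25],[0,0,0,0.05,25],[0,0,0,0,25]]}}

```text
time: 17.77
tool_pos: [0.5181, -0.0471, 0.0368]
orientation: [3.063, 0.695, 0.003]
force: [0.4, -2.2, 5.4]
width: 0.339
grasp_force: 64.0
```

```bash
python3 s.py
```

```text
0.4465 [-0.392  0.044  0.09 ] [ 0.4 -2.2  5.4] 0.33888787530972087 1.0114858297241505 0.2395813912153244 [ 0.5181 -0.0471  0.0368]
```

>>> {"op": "apply_moves", "data": {"motion": [[0,0,0,0.05,25],[0,0,0,0,25]]}}

```text
time: 18.02
tool_pos: [0.5181, -0.0471, 0.0368]
orientation: [3.079, 0.619, 0.003]
force: [-0.0, -1.8, 5.1]
width: 0.334
grasp_force: 64.0
```

```bash
python3 s.py
```

```text
0.3966 [-0.395  0.031  0.024] [-0.  -1.8  5.1] 0.33381689499948364 1.0614906552440877 0.23539507761597633 [ 0.5181 -0.0471  0.0368]
```

>>> {"op": "apply_moves", "data": {"motion": [[0,0,0,0.04,25],[0,0,0,0,25]]}}

```text
time: 18.27
tool_pos: [0.5182, -0.0471, 0.0368]
orientation: [3.091, 0.558, 0.003]
force: [0.1, -2.1, 5.9]
width: 0.336
grasp_force: 64.0
```

```bash
python3 s.py
```

```text
0.3572 [-0.562 -0.007  0.036] [ 0.1 -2.1  5.9] 0.3356592277092384 1.10079612859813 0.22701515816152096 [ 0.5182 -0.0471  0.0368]
```

>>> {"op": "apply_moves", "data": {"motion": [[0,0,0,0.05,25],[0,0,0,0,25]]}}

```text
time: 18.52
tool_pos: [0.5181, -0.0471, 0.0367]
orientation: [3.104, 0.481, 0.003]
force: [1.2, -2.2, 6.2]
width: 0.335
grasp_force: 64.0
```

```bash
python3 s.py
```

```text
0.3073 [-0.54   0.007 -0.001] [ 1.2 -2.2  6.2] 0.3347812147574891 1.1508211909214823 0.23612321354448795 [ 0.5181 -0.0471  0.0367]
```

>>> {"op": "apply_moves", "data": {"motion": [[0,0,0,0.05,25],[0,0,0,0,25]]}}

```text
time: 18.77
tool_pos: [0.5182, -0.0472, 0.0367]
orientation: [3.115, 0.404, 0.003]
force: [0.2, -3.3, 4.9]
width: 0.341
grasp_force: 64.0
```

```bash
python3 s.py
```

```text
0.2578 [-0.644 -0.041  0.04 ] [ 0.2 -3.3  4.9] 0.34072279016410867 1.200267386788196 0.2669042441993952 [ 0.5182 -0.0472  0.0367]
```

>>> {"op": "apply_moves", "data": {"motion": [[0,0,0,0.05,25],[0,0,0,0,25]]}}

```text
time: 19.02
tool_pos: [0.5182, -0.0472, 0.0367]
orientation: [3.124, 0.326, 0.003]
force: [-0.6, -3.3, 4.7]
width: 0.34
grasp_force: 64.0
```

```bash
python3 s.py
```

```text
0.2079 [-0.647 -0.052  0.028] [-0.6 -3.3  4.7] 0.3398440221348449 1.2502187139722003 0.23706735111773014 [ 0.5182 -0.0472  0.0367]
```

>>> {"op": "apply_moves", "data": {"motion": [[0,0,0,0.05,25],[0,0,0,0,25]]}}

```text
time: 19.27
tool_pos: [0.5181, -0.0472, 0.0366]
orientation: [3.131, 0.248, 0.003]
force: [0.4, -4.1, 4.7]
width: 0.335
grasp_force: 64.0
```

```bash
python3 s.py
```

```text
0.1583 [-0.791 -0.062  0.085] [ 0.4 -4.1  4.7] 0.33549417991626845 1.299738143879417 0.3099147789180279 [ 0.5181 -0.0472  0.0366]
```

>>> {"op": "apply_moves", "data": {"motion": [[0,0,0,0.05,25],[0,0,0,0,25]]}}

```text
time: 19.52
tool_pos: [0.5181, -0.0473, 0.0366]
orientation: [3.136, 0.17, 0.003]
force: [1.0, -4.1, 5.4]
width: 0.338
grasp_force: 64.0
```

```bash
python3 s.py
```

```text
0.1084 [-0.879 -0.099  0.024] [ 1.  -4.1  5.4] 0.33750693201491344 1.3496468005553437 0.2508010994642973 [ 0.5181 -0.0473  0.0366]
```

>>> {"op": "apply_moves", "data": {"motion": [[0,0,0,0.04,25],[0,0,0,0,25]]}}

```text
time: 19.77
tool_pos: [0.5181, -0.0473, 0.0366]
orientation: [3.139, 0.108, 0.003]
force: [1.0, -5.0, 5.2]
width: 0.335
grasp_force: 64.0
```

```bash
python3 s.py
```

```text
0.0687 [-0.898 -0.084  0.088] [ 1.  -5.   5.2] 0.3353663873216018 1.3894527359502007 0.30038516968488693 [ 0.5181 -0.0473  0.0366]
```

>>> {"op": "apply_moves", "data": {"motion": [[0,0,0,0.04,25],[0,0,0,0,25]]}}

```text
time: 20.02
tool_pos: [0.5181, -0.0473, 0.0366]
orientation: [3.14, 0.045, 0.003]
force: [1.3, -5.8, 5.6]
width: 0.341
grasp_force: 64.0
```

```bash
python3 s.py
```

```text
0.0289 [-0.956 -0.055  0.193] [ 1.3 -5.8  5.6] 0.340801547306423 1.4293909309595414 0.36012173630297184 [ 0.5181 -0.0473  0.0366]
```

>>> {"op": "apply_moves", "data": {"motion": [[0,0,0,0.04,25],[0,0,0,0,25]]}}

```text
time: 20.27
tool_pos: [0.5182, -0.0473, 0.0366]
orientation: [3.141, -0.017, 0.003]
force: [-0.5, -4.3, 4.7]
width: 0.334
grasp_force: 64.0
```

```bash
python3 s.py
```

```text
-0.0107 [-1.014 -0.022  0.264] [-0.5 -4.3  4.7] 0.3337877103378284 1.4691926790514123 0.45470855198800564 [ 0.5182 -0.0473  0.0366]
```

>>> {"op": "apply_moves", "data": {"motion": [[0,0,0,0.04,25],[0,0,0,0,25]]}}

```text
time: 20.52
tool_pos: [0.5181, -0.0474, 0.0366]
orientation: [3.14, -0.079, 0.003]
force: [0.7, -6.1, 5.7]
width: 0.338
grasp_force: 64.0
```

```bash
python3 s.py
```

```text
-0.0505 [-0.956 -0.094  0.377] [ 0.7 -6.1  5.7] 0.33778349326096907 1.5090440027679188 0.5469739995896816 [ 0.5181 -0.0474  0.0366]
```

>>> {"op": "apply_moves", "data": {"motion": [[0,0,0,0.045,25],[0,0,0,0,25],[0,0,0,0,25],[0,0,0,0,25]]}}

```text
time: 21.02
tool_pos: [0.5182, -0.0474, 0.0366]
orientation: [3.137, -0.149, 0.003]
force: [0.5, -5.3, 4.6]
width: 0.339
grasp_force: 64.0
```

```bash
python3 s.py
```

```text
-0.0947 [-0.984 -0.081  0.495] [ 0.5 -5.3  4.6] 0.3390692387122441 1.5534702085316694 0.4823060519993305 [ 0.5182 -0.0474  0.0366]
```

Torque reads 0.495 N m and has been held. I'll release with a small opening, since the fingers now lie along the handle, and lift off.

>>> {"op": "apply_moves", "data": {"motion": [[0,0,0,0,35],[0,0,0,0,38],[0,0,0,0,38],[0,0,-10,0,38],[0,0,-40,0,38],[0,0,-50,0,38],[0,0,-50,0,60],[0,0,0,0,60]]}}

```text
time: 22.02
tool_pos: [0.5199, -0.0469, 0.1906]
orientation: [3.137, -0.154, 0.013]
force: [1.2, 0.5, 0.2]
width: 0.705
grasp_force: 0.0
```

```bash
python3 s.py; python3 - <<'E'
from h import *
im=viewer.get_image("scene"); save(im,"s9.png",(260,170,420,290),5)
E
```

```text
-0.098 [-0.007 -0.034 -0.023] [1.2 0.5 0.2] 0.704979575776762 1.5559113203380974 0.001237026481248904 [ 0.5199 -0.0469  0.1906]
```

View pics/s9.png

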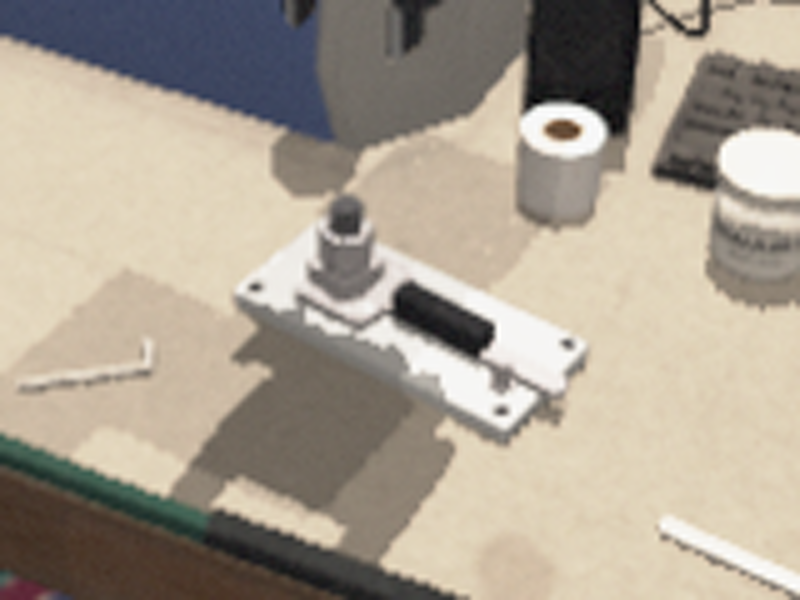

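The spanner lies flat on the nut with its handle against the inside of the post at crop (500,380), and the gripper is clear. I'm handing the job in.

```bash
python3 -c "
from bench import env
print(env.job_done())"
```

```text
the job is handed in; nothing more can be done
None
```

I handed the job in after about 22 s of robot time: the big spanner is home on the lower nut with its handle inside the post, the jam nut was tightened to about 0.5 N m and let go, and no verdict came back.

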